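Test the trip of a UV bench's safety switch

TASK

Carry out the safety-switch test at the UV-curing bench: take the green pry tool out of its rack, lay it flat on the dark blue mat and let go, then take it again across its broad width and lever up the orange cover with its blade (no fingers on the cover until it is well up), leaving the cover standing open past upright. Lay the tool flat on the mat again, press the blue test button so that the red lever drops, then lift the lever all the way back up so that it stays up. Leave the bottles and other small things where they are.

Things in the scene. Friction and masses are not known exactly. Their poses are not given: they have to be found in the camera images.
- box: white safety switch box, fixed to the bench, 140 x 190 mm, its deck 50 mm above the bench; origin on the bench, 2 mm further to +x than the centre of the footprint (the deck runs from x -72 to +68, y -95 to +95 mm); box -x is its front (towards the robot, to within about 15 degrees). The covered button is on its +y half, the lever on its -y half
- cover (a joint): opening angle of the cover (rad): 0 shut, 1.57 upright, 2.1 its stop (leaning back to +x). A stiff hinge: it stays where it is left; about 1 to 1.5 N at the lip lifts it
- cover_lip (a point): middle of the cover's front lower edge (moves with the cover). The cover is an orange frame with a clear amber pane, 80 mm wide (y) x 81 mm x 6 mm thick; shut, its underside is 66 mm and its top 72 mm above the bench. In front of the lip is 31 mm of bare deck at 50 mm, then the box's front face
- pry_slot (a point): middle of the mouth of the pry slot (fixed to the box, 62 mm above the bench), under the shut cover's lip: 8 mm high (58 to 66 mm above the bench), 68 mm wide, centred on the lip, open to the front over a low rim 1 to 7 mm behind the lip; behind it the space under the cover is hollow, down to the deck
- cover_hinge (a point): middle of the cover's hinge line, which runs along box y at box (40, 42) mm, 72 mm above the bench: 81 mm behind the lip
- button_top (a point): centre of the top of the blue test button under the cover, 24 mm across, at box (-8, 42) mm, 60 mm above the bench (10 mm proud of the deck) when up; rims stand around it, 16 mm high at the sides and back, 8 mm in front (inside 68 mm in y; along x from 26 mm in front of it to 42 mm behind it)
- button (a joint): travel of the button (m): 0 up, 0.008 fully down; spring, 1 N to start and about 5 N fully down. A press of 4 to 5 mm trips the lever through a hidden link; press it to the bottom
- lever (a joint): angle of the red lever (rad): 0 up (set, leaning 0.2 back past vertical to +x, held there only by its weight), 1.45 dropped towards -x (low over the deck). It has a loose, weighted hinge: once past vertical (0.2) it falls to the side it leans to
- lever_bar (a point): centre of the lever's red cross-bar, a round bar 14 mm in diameter and 36 mm long along box y, 70 mm from the hinge on an 8 mm steel stem; about 113 mm above the bench when up, 66 mm when dropped (9 mm of air between it and the deck), then 56 mm in front of the box origin
- lever_hinge (a point): the lever's hinge axis, along box y at box (10, -45) mm, 44 mm above the bench
- pry_tool: loose pry tool, 70 g: green handle 100 mm long x 14 thick x 26 wide, steel blade 50 mm long x 3 thick x 20 wide in its mid plane. Origin: the place to grip (handle from x -60 to +40, blade +40 to +90 mm); x along the blade, y through the thickness, z across the width. In the rack it stands on edge (z up, origin at 19 mm); flat on the mat z is level, origin at 10 mm
- blade_tip (a point): middle of the blade's end edge, at x +90 mm of the tool. (Set down on edge, the tool stands until tipped over sideways, then it falls flat; either face may be up)
- rack: fixed tool rack, low: a base 110 x 60 x 6 mm with two pairs of black jaws at x +-37 mm (10 mm long, up to 20 mm above the bench, 18 mm apart across y) that hold the tool on edge; between them 64 mm of the handle is free. Origin under its centre; the tool's x lies along the rack's x, tool origin over the rack's within 4 mm
- mat: fixed dark blue mat, 220 (x) x 200 (y) x 3 mm, origin under its centre. It and the rack lie left and right of the box, on either side
- coupons: a little stack of wooden test coupons 50 x 20 x 10 mm in the mat's far left corner (mat +x, +y, about 78, 82 mm from its centre); origin at the centre of its underside; a bystander
- bottle_a: loose bottle, upright, 34 mm across, 85 mm tall, origin at the centre of its underside; a bystander
- bottle_b: loose bottle, upright, 38 mm across, 80 mm tall, origin at the centre of its underside; a bystander
- bottle_c: loose bottle, upright, 34 mm across, 85 mm tall, origin at the centre of its underside; a bystander
- bottle_d: loose bottle, upright, 32 mm across, 95 mm tall, origin at the centre of its underside; a bystander
- tape: loose roll of amber tape lying flat in front of the box, 60 mm across, 18 mm high; origin at the centre of its underside; a bystander
- red_cap: loose red cap, 32 mm across, 9 mm high, in front of the box; origin at the centre of its underside; a bystander

How it is judged:
By the outcome, as a careful person would: the job done as asked, in the order asked, and still so for the second after the job is handed in, with the robot touching nothing.
It also fails if it takes over 72 s, if anything falls off the work surface, if the arm or the gripper's body presses on something with over 40 N, if the wrist force passes 120 N, or if a joint passes its speed limit or range.

ROBOT

A 6-joint arm with a two-finger parallel gripper is mounted at the origin on the work surface. World frame = base frame: x ahead of the robot, y to its left, z up, the work surface at z = 0. Lengths are in m, angles in degrees, forces in N, time in s.
With the tool pointing down it reaches from about 0.4 to 0.825 m from the base axis. Payload 7 kg.
Tool frame: the origin (TCP) lies between the finger pads, 19 mm behind the fingertips; this is the grasp point; z points along the fingers, y is the line along which they close (so a half turn about z gives the same grasp; the last joint's range is limited). The gripper opens to 88 mm and grips with 3 to 60 N. Pads are 19 mm wide; open, the fingers measure 130 mm over their backs; the gripper's body (78 mm by 193 mm) begins 47 mm behind the grasp point.
Start: joints at [-60.384, 20.546, 0.682, 0, -70.136, -16.507], TCP at [0.153, -0.657, 0.245] pointing down, gripper open.
Joint ranges: [-176.03, 176.03], [-82.01, 121.73], [-58.28, 71.71], [-173.87, 95.51], [-174.79, -0.11], [-173.66, 173.66]. Speed limits (degrees/s): [136.94, 136.94, 172.46, 180, 180, 180].

INTERFACE

Orientations are given as [roll, pitch, yaw] about the fixed x, y, z axes, in that order (R = Rz(yaw) Ry(pitch) Rx(roll)).
In Python, from plant import r, viewer, close_job gives the robot as it stands. The module is installed in compiled form; this text tells all that it offers.
- The arm moves only by the tool arm_command, never from a script. Its arguments are lists of equal length, an entry for each row: "travel": the shift along the world's x, y, z scaled (see below), a list of three; "delta_rot": the turn, a rotation vector about the world's x, y, z scaled (see below), a list of three. In form: {"travel": [[dx, dy, dz], ...], "delta_rot": [[rx, ry, rz], ...]}. A call has 1 to 20 rows; each row is the pose to reach, as a shift and turn from the pose commanded when the call began; what a row does not reach only later rows make up. The controller multiplies each number of a shift by 0.5 m and each number of a turn by 90 degrees. A row lasts 1/8 s, in which the tool goes at most 62.5 mm and 10.7 degrees, less where a joint would pass 70% of its speed; a pose out of reach is approached as far as the arm can. A call with a number of a shift or a turn outside -1 to 1 is refused whole. A call with a gripper value outside its range is refused whole. "grip" is the opening, from 0 (shut) to 1 (fully open), set as the call begins (left out, the last holds). The fingers move at their own pace and stop on an object; "newtons" is the grip in N (left out, the last holds). Time passes only in rows, so rows that repeat a pose let the fingers close. It gives the time, the measured TCP pose, the force, the opening and the grip force at its end, in the units of the state.
- r.get_state(): the state, without advancing time (a new reading comes with each control period).
- viewer.capture(name): name is "scene" or "top"; returns a dict with "img" (480x640x3 uint8, red, green, blue), "camera_matrix" (3x3 intrinsics, pixels), "R" (3x3) and "t" (3): a world point X has camera coordinates R X + t. Camera axes: x right, y down, z forward; pixel columns grow to the right and rows downward; lengths in m; the calibration is good to about 2 mm. A picture is of the moment at which its call begins. There is no depth.
- close_job(): hands the job in; it is judged then, once.
The state is a dict: "time_s": time; "joints": joint angles; "qd": joint speeds; "joint_torque": joint torques, N m; "tcp_pos": TCP position; "eef_rot": TCP orientation; "contact_force": force on the tool from outside, world axes, zero at the start; "moment": the same for the moment, N m; "gripper_width": finger opening in m; "gripper_force": force on a finger pad.
Only numpy, scipy, OpenCV 4.12 (cv2) and the standard library are available. Lean on these libraries where they do the work, as an engineer would, in place of code of your own. Each camera call takes 0.05 s, during which the arm holds its last target. There are 200 camera calls.

## Working session

There is one attempt and no reset: what is moved stays moved. The work goes in short steps, Python scripts to look and compute and a tool call to move; the robot and the scene stay as the last step left them, time stands still between calls to the robot, and variables do not carry over. Pictures are saved under pics/ and viewed, at most 14 in all, crops included, and the job is handed in when it is done.

Besides the shell and the picture viewer there is one more tool, called after "Request:" by a JSON object that holds its "fn" and its "kwargs". arm_command: Moves the arm, as the interface text tells. Shifts and turns lie within -1 to 1; 1 stands for 0.5 m of shift or 90 degrees of turn. Its arguments: {"type":"object","properties":{"travel":{"type":"array"},"delta_rot":{"type":"array"},"grip":{"type":"number"},"newtons":{"type":"number"}},"required":["travel","delta_rot"]}

```bash
mkdir -p pics
cat > h.py <<'E'
import numpy as np, cv2
from plant import r, viewer, close_job
def cap(n, f=None):
    c=viewer.capture(n)
    if f: cv2.imwrite('pics/'+f, cv2.cvtColor(c['img'],cv2.COLOR_RGB2BGR))
    return c
def ray(c,uv):
    K,R,t=[np.array(c[k]) for k in('camera_matrix','R','t')]
    d=R.T@np.linalg.solve(K,[uv[0],uv[1],1]); return -R.T@t.ravel(), d/np.linalg.norm(d)
def onz(c,uv,z):
    o,d=ray(c,uv); return o+d*(z-o[2])/d[2]
def tri(c1,u1,c2,u2):
    (o1,d1),(o2,d2)=ray(c1,u1),ray(c2,u2)
    a=np.linalg.lstsq(np.c_[d1,-d2],o2-o1,rcond=None)[0]
    p,q=o1+a[0]*d1,o2+a[1]*d2; return (p+q)/2, np.linalg.norm(p-q)
def proj(c,X):
    K,R,t=[np.array(c[k]) for k in('camera_matrix','R','t')]
    p=K@(R@np.array(X)+t.ravel()); return p[:2]/p[2]
E
python3 - <<'E'
from h import *
for n in('scene','top'):
    c=cap(n,n+'0.png'); print(n,c['camera_matrix'],c['R'],c['t'])
print(r.get_state())
E
```

```text
scene [[501.37376046   0.         324.06314214]
 [  0.         501.37376046 248.12227561]
 [  0.           0.           1.        ]] [[ 0.85557688  0.51758562 -0.0096608 ]
 [ 0.41142476 -0.691181   -0.59413676]
 [-0.314194    0.50435498 -0.80430602]] [-0.5027901  -0.18049657  1.37628476]
top [[482.52702303   0.         317.54390194]
 [  0.         482.52702303 243.73931916]
 [  0.           0.           1.        ]] [[-0.0266818  -0.99941611 -0.02134306]
 [-0.99321013  0.02892249 -0.11268152]
 [ 0.11323302  0.0181916  -0.99340191]] [0.04318965 0.61899126 0.91367415]
{'time_s': 0.1, 'joints': array([-6.03827563e+01,  2.05873609e+01,  6.39303183e-01, -1.75649103e-02,
       -7.01352317e+01, -1.65082731e+01]), 'qd': array([ 0.07109463, -0.11390327,  0.1229936 , -0.0923986 , -0.04187951,
        0.07899916]), 'joint_torque': array([-2.87544397e-03, -5.84161735e+01,  2.93750525e+01,  7.01558679e+00,
        1.01311225e-02, -6.97946643e-05]), 'tcp_pos': array([ 0.15299361, -0.65701845,  0.24451868]), 'eef_rot': array([ 1.79915451e+02, -7.83679286e-03, -1.66897004e+02]), 'contact_force': array([0.64631279, 0.38457666, 0.45419505]), 'moment': array([ 0.01644124,  0.00769528, -0.01429605]), 'gripper_force': 0.0, 'gripper_width': 0.08723836356223341}
```

View pics/top0.png

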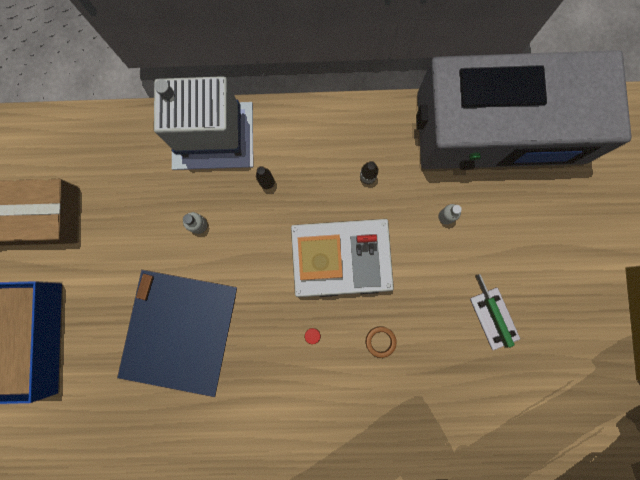

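View pics/scene0.png

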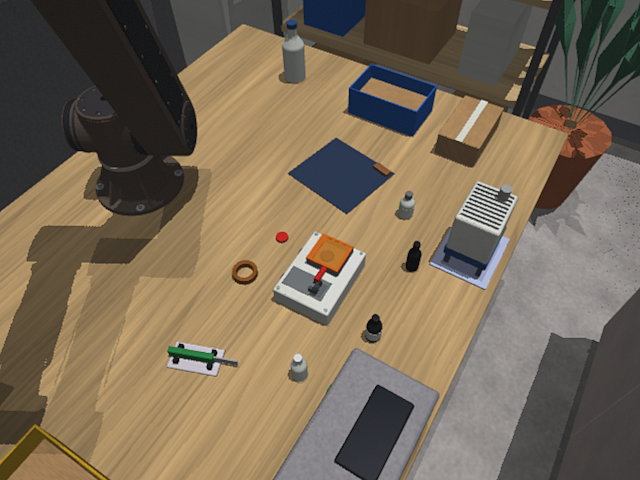

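The top view shows the box at about (342,258), with the cover on its left half and the lever up at (367,240). The rack and green tool are at (495,318) with the blade pointing far-left, and the mat is at (180,333). In the scene view the tool is at (200,355), the cover at (330,252) and the lever at (318,278).

```bash
cat > seg.py <<'E'
from h import *
def hsv(c): return cv2.cvtColor(c['img'],cv2.COLOR_RGB2HSV)
def blob(m,roi,mn=20):
    mm=np.zeros_like(m); x0,y0,x1,y1=roi; mm[y0:y1,x0:x1]=m[y0:y1,x0:x1]
    cs,_=cv2.findContours(mm,cv2.RETR_EXTERNAL,cv2.CHAIN_APPROX_NONE)
    return max(cs,key=cv2.contourArea)
def quad(cnt):
    h=cv2.convexHull(cnt)
    for e in np.linspace(.01,.2,60):
        q=cv2.approxPolyDP(h,e*cv2.arcLength(h,True),True)
        if len(q)<=4: return q[:,0].astype(float)
E
python3 - <<'E'
from seg import *
np.set_printoptions(precision=4,suppress=True)
T=cap('top');S=cap('scene')
hT,hS=hsv(T),hsv(S)
G=lambda h:cv2.inRange(h,(45,100,40),(80,255,255))
O=lambda h:cv2.inRange(h,(8,140,90),(25,255,255))
B=lambda h:cv2.inRange(h,(100,60,20),(125,255,120))
W=lambda c:cv2.inRange(cv2.cvtColor(c['img'],cv2.COLOR_RGB2HSV),(0,0,150),(179,40,255))
RR=lambda h:cv2.inRange(h,(0,150,100),(6,255,255))|cv2.inRange(h,(174,150,100),(179,255,255))
for nm,c,h,rg,ro,rb,rw,rr in(('T',T,hT,(440,260,560,380),(285,225,350,290),(100,250,250,410),(280,210,400,310),(350,225,385,260)),('S',S,hS,(150,330,250,380),(295,225,365,285),(270,130,410,220),(265,225,375,330),(300,255,335,300))):
    g=blob(G(h),rg); print(nm,'green',cv2.minAreaRect(g),quad(g).tolist())
    for z in(.032,): print([onz(c,p,z).round(4).tolist() for p in quad(g)])
    q=quad(blob(O(h),ro)); print('cover',q.tolist(),[onz(c,p,.072)[:2].round(4).tolist() for p in q])
    q=quad(blob(B(h),rb)); print('mat',q.tolist(),[onz(c,p,.003)[:2].round(4).tolist() for p in q])
    q=quad(blob(W(c),rw)); print('box',q.tolist(),[onz(c,p,.05)[:2].round(4).tolist() for p in q])
    l=blob(RR(h),rr); print('lever',cv2.minAreaRect(l),onz(c,cv2.minAreaRect(l)[0],.113))
for n,uv in dict(bA=(195,226),bB=(265,180),bC=(370,175),bD=(451,218),cap=(313,336),tape=(381,342),coup=(145,287)).items(): print(n,onz(T,uv,.03).round(3))
i=T['img']; cv2.imwrite('pics/c1.png',cv2.cvtColor(np.hstack([cv2.resize(i[205:315,280:400],None,fx=3.2,fy=3.2,interpolation=2),cv2.resize(i[265:375,450:550],None,fx=3.2,fy=3.2,interpolation=2)]),cv2.COLOR_RGB2BGR))
E
```

```text
T green ((499.46392822265625, 322.2938537597656), (52.696468353271484, 8.935046195983887), 66.03751373291016) [[487.0, 299.0], [494.0, 299.0], [513.0, 345.0], [507.0, 346.0]]
[[0.5033, -0.2989, 0.032], [0.5029, -0.3123, 0.032], [0.4147, -0.3425, 0.032], [0.4131, -0.331, 0.032]]
cover [[338.0, 235.0], [341.0, 276.0], [302.0, 279.0], [298.0, 238.0]] [[0.6313, -0.0139], [0.5537, -0.0171], [0.5501, 0.0562], [0.6278, 0.062]]
mat [[142.0, 271.0], [235.0, 288.0], [214.0, 395.0], [118.0, 377.0]] [[0.5782, 0.3856], [0.5385, 0.1957], [0.3293, 0.2388], [0.3684, 0.4306]]
box [[387.0, 220.0], [392.0, 289.0], [295.0, 294.0], [292.0, 225.0]] [[0.6607, -0.1104], [0.5272, -0.1142], [0.5227, 0.0714], [0.6565, 0.0744]]
lever ((366.46722412109375, 238.13938903808594), (5.79428768157959, 19.19357681274414), 84.80557250976562) [ 0.6187 -0.064   0.113 ]
S green ((190.78378295898438, 353.7972717285156), (48.16890335083008, 10.192737579345703), 9.462321281433105) [[167.0, 350.0], [213.0, 353.0], [214.0, 361.0]]
[[0.4161, -0.3479, 0.032], [0.5028, -0.3039, 0.032], [0.5157, -0.3168, 0.032]]
cover [[323.0, 233.0], [353.0, 246.0], [337.0, 271.0], [306.0, 257.0]] [[0.5514, 0.0564], [0.6303, 0.0592], [0.6335, -0.0192], [0.5542, -0.0222]]
mat [[335.0, 138.0], [393.0, 173.0], [346.0, 213.0], [289.0, 173.0]] [[0.369, 0.4235], [0.5795, 0.3813], [0.5397, 0.1893], [0.3322, 0.2349]]
box [[365.0, 253.0], [327.0, 315.0], [273.0, 289.0], [315.0, 231.0]] [[0.6568, 0.0704], [0.6649, -0.1147], [0.5289, -0.1202], [0.5225, 0.0665]]
lever ((320.4230651855469, 273.1153869628906), (5.8243513107299805, 15.254255294799805), 33.690067291259766) [ 0.6197 -0.0657  0.113 ]
bA [0.663 0.27  0.03 ]
bB [0.753 0.128 0.03 ]
bC [ 0.756 -0.083  0.03 ]
bD [ 0.664 -0.239  0.03 ]
cap [0.441 0.04  0.03 ]
tape [ 0.426 -0.091  0.03 ]
coup [0.545 0.369 0.03 ]
```

View pics/c1.png

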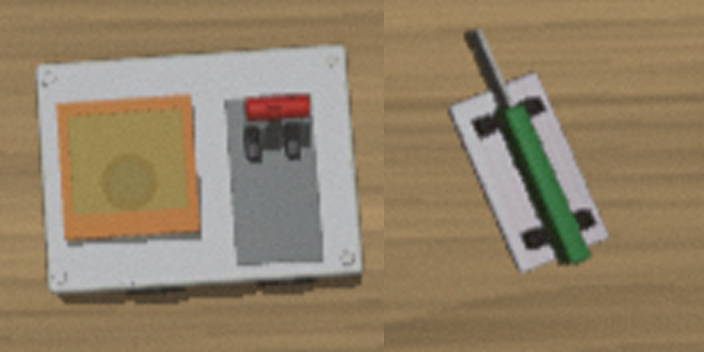

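Run:
```python
from seg import *
np.set_printoptions(precision=4,suppress=True)
T=cap('top');S=cap('scene')
for nm,c,roi in(('T',T,(460,270,530,360)),('S',S,(160,335,245,380))):
    h=hsv(c); m=cv2.inRange(h,(0,0,150),(179,45,255))|cv2.inRange(h,(45,100,40),(80,255,255))|cv2.inRange(h,(0,0,0),(179,255,45))
    w=cv2.inRange(h,(0,0,150),(179,45,255))
    mm=np.zeros_like(w);x0,y0,x1,y1=roi;mm[y0:y1,x0:x1]=w[y0:y1,x0:x1]
    n,lab,st,_=cv2.connectedComponentsWithStats(mm); k=[i for i in range(1,n) if st[i,4]>25]
    pts=np.argwhere(np.isin(lab,k))[:,::-1].astype(np.float32)
    W=np.array([onz(c,p,.006)[:2] for p in pts],np.float32)
    print(nm,'rack',[tuple(np.round(np.array(v)*(1000 if i<2 else 1),1)) if i<2 else v for i,v in enumerate(cv2.minAreaRect(W))])
    g=cv2.inRange(h,(45,100,40),(80,255,255)); gg=np.zeros_like(g);gg[y0-10:y1+5,x0-5:x1]=g[y0-10:y1+5,x0-5:x1]
    pg=np.argwhere(gg>0)[:,::-1]; V=h[pg[:,1],pg[:,0],2]; thr,_=cv2.threshold(V,0,255,cv2.THRESH_OTSU); print('V',thr,np.percentile(V,[5,50,95]))
    for nm2,s in(('all',pg),('bright',pg[V>thr]),('dark',pg[V<=thr])):
        G=np.array([onz(c,p,.032)[:2]*1000 for p in s],np.float32); print(nm2,len(s),cv2.minAreaRect(G))
i=S['img']; cv2.imwrite('pics/c2.png',cv2.cvtColor(np.hstack([cv2.resize(i[325:385,155:245],None,fx=4.4,fy=4.4,interpolation=0),cv2.resize(T['img'][285:345,460:520],None,fx=4.4,fy=4.4,interpolation=0)]),cv2.COLOR_RGB2BGR))
```

```text
T rack [(np.float64(464.9), np.float64(-320.3)), (np.float64(109.0), np.float64(58.0)), 20.324121475219727]
V 84.0 [ 46.1 109.  120. ]
all 362 ((458.7471008300781, -320.41448974609375), (98.61111450195312, 17.537437438964844), 21.63155746459961)
bright 303 ((458.5599670410156, -322.0321960449219), (97.0954360961914, 12.142705917358398), 21.053285598754883)
dark 59 ((459.78216552734375, -320.0039978027344), (96.38410949707031, 17.537437438964844), 21.631555557250977)
S rack [(np.float64(479.8), np.float64(-319.4)), (np.float64(138.1), np.float64(59.3)), 20.341533660888672]
V 86.0 [ 43. 114. 131.]
all 418 ((464.5760192871094, -329.3836975097656), (104.74276733398438, 22.02173614501953), 19.82621955871582)
bright 262 ((460.54937744140625, -327.367431640625), (98.41053009033203, 12.814019203186035), 21.006237030029297)
dark 156 ((467.5466613769531, -328.31268310546875), (98.42711639404297, 22.02173614501953), 19.82621955871582)
```

View pics/c2.png

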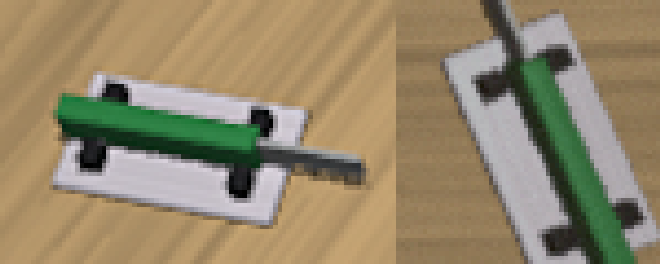

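Request:
{"fn": "arm_command", "kwargs": {"travel": [[0.08,0.085,0],[0.19,0.202,0],[0.3,0.319,0],[0.41,0.436,0],[0.52,0.553,-0.05],[0.6,0.638,-0.15],[0.632,0.673,-0.24],[0.632,0.673,-0.29],[0.632,0.673,-0.29],[0.632,0.673,-0.29]], "delta_rot": [[0,0,0],[0,0,0.03],[0,0,0.05],[0,0,0.088],[0,0,0.088],[0,0,0.088],[0,0,0.088],[0,0,0.088],[0,0,0.088],[0,0,0.088]], "grip": 0.6, "newtons": 30}}

```text
time_s: 1.55
tcp_pos: [0.469, -0.3206, 0.0997]
eef_rot: [179.9, -0.1, -158.9]
contact_force: [-0.7, -0.2, -0.2]
gripper_width: 0.0523
gripper_force: 0.0
```

Run:
```python
from seg import *
T=cap('top','t1.png');S=cap('scene','s1.png')
# height of the handle top: two views of its top-face centre
X=lambda a,b,z:np.array([a,b,z])
print(tri(T,proj(T,X(.45856,-.32203,.032)),S,proj(S,X(.46055,-.32737,.032))))
print(r.get_state()['tcp_pos'])
cv2.imwrite('pics/c3.png',cv2.cvtColor(np.hstack([cv2.resize(S['img'][270:390,130:270],None,fx=2.8,fy=2.8),cv2.resize(T['img'][230:350,420:560],None,fx=2.8,fy=2.8)]),cv2.COLOR_RGB2BGR))
```

```text
(array([ 0.45752316, -0.32516623,  0.02448372]), np.float64(0.001536224641112203))
[ 0.46939051 -0.32184963  0.10163429]
```

View pics/c3.png

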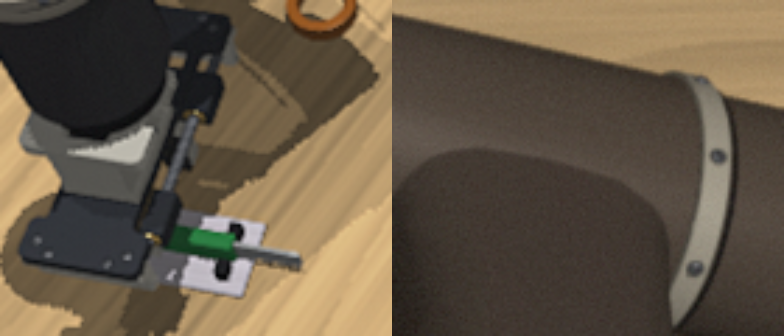

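The gripper stands over the tool, with its fingers straddling the green handle at about (195,243) in the left crop. I'll descend and grip.

Request:
{"fn": "arm_command", "kwargs": {"travel": [[0,0,-0.05],[0,0,-0.1],[0,0,-0.13],[0,0,-0.142],[0,0,-0.142]], "delta_rot": [[0,0,0],[0,0,0],[0,0,0],[0,0,0],[0,0,0]]}}

```text
time_s: 2.28
tcp_pos: [0.4692, -0.3213, 0.0298]
eef_rot: [-180.0, 0.0, -159.0]
contact_force: [-0.1, -0.2, -0.5]
gripper_width: 0.0529
gripper_force: 0.0
```

Request:
{"fn": "arm_command", "kwargs": {"travel": [[0,0,0],[0,0,0],[0,0,0],[0,0,0],[0,0,0],[0,0,0]], "delta_rot": [[0,0,0],[0,0,0],[0,0,0],[0,0,0],[0,0,0],[0,0,0]], "grip": 0}}

```text
time_s: 3.02
tcp_pos: [0.4692, -0.3209, 0.0295]
eef_rot: [-180.0, 0.0, -159.0]
contact_force: [0.1, 1.2, 1.0]
gripper_width: 0.0138
gripper_force: 30.0
```

Request:
{"fn": "arm_command", "kwargs": {"travel": [[0,0,0.06],[0,0,0.16],[0,0,0.27],[0,0.05,0.37],[0,0.15,0.42],[-0.01,0.26,0.42],[-0.02,0.37,0.42],[-0.03,0.48,0.42],[-0.04,0.59,0.42],[-0.05,0.7,0.42],[-0.058,0.81,0.42],[-0.058,0.9,0.42]], "delta_rot": [[0,0,0],[0,0,0],[0,0,0],[0,0,0],[0,0,-0.03],[0,0,-0.06],[0,0,-0.1],[0,0,-0.13],[0,0,-0.16],[0,0,-0.2],[0,0,-0.233],[0,0,-0.233]]}}

```text
time_s: 4.53
tcp_pos: [0.4394, 0.131, 0.2395]
eef_rot: [180.0, 0.0, -179.9]
contact_force: [-0.2, -0.7, -0.2]
gripper_width: 0.0139
gripper_force: 30.0
```

Request:
{"fn": "arm_command", "kwargs": {"travel": [[0,0.1,0],[0,0.2,-0.02],[0,0.29,-0.1],[0,0.35,-0.2],[0,0.37,-0.3],[0,0.372,-0.38],[0,0.372,-0.41],[0,0.372,-0.422],[0,0.372,-0.425],[0,0.372,-0.425]], "delta_rot": [[0,0,0],[0,0,0],[0,0,0],[0,0,0],[0,0,0],[0,0,0],[0,0,0],[0,0,0],[0,0,0],[0,0,0]]}}

```text
time_s: 5.78
tcp_pos: [0.4407, 0.3157, 0.0282]
eef_rot: [179.9, 0.1, -180.0]
contact_force: [-0.2, 0.2, -0.5]
gripper_width: 0.0137
gripper_force: 30.0
```

Request:
{"fn": "arm_command", "kwargs": {"travel": [[0,0,0],[0,0,0],[0,0,0],[0,0,0],[0,0,0.015],[0,0,0.031],[0,-0.03,0.031],[0,-0.06,0.031],[0,-0.068,0.031],[0,-0.074,0.031],[0,-0.08,0.031],[0,-0.086,0.031],[0,-0.092,0.031],[0,-0.098,0.031],[0,-0.104,0.031],[0,-0.11,0.031],[0,-0.114,0.031],[0,-0.114,0.031]], "delta_rot": [[0,0,0],[0,0,0],[0,0,0],[0,0,0],[0,0,0],[0,0,0],[0,0,0],[0,0,0],[0,0,0],[0,0,0],[0,0,0],[0,0,0],[0,0,0],[0,0,0],[0,0,0],[0,0,0],[0,0,0],[0,0,0]], "grip": 1}}

```text
time_s: 8.02
tcp_pos: [0.4401, 0.2579, 0.0424]
eef_rot: [180.0, -0.0, -180.0]
contact_force: [-0.5, -0.7, 1.1]
gripper_width: 0.0876
gripper_force: 0.0
```

Request:
{"fn": "arm_command", "kwargs": {"travel": [[0,0,0.08],[0,0,0.18],[0,-0.1,0.28],[0,-0.22,0.38],[0,-0.34,0.4],[0,-0.46,0.4],[0,-0.56,0.4],[0,-0.6,0.4]], "delta_rot": [[0,0,0],[0,0,0],[0,0,0],[0,0,0],[0,0,0],[0,0,0],[0,0,0],[0,0,0]]}}

```text
time_s: 9.02
tcp_pos: [0.4395, -0.0444, 0.2427]
eef_rot: [180.0, 0.0, 179.9]
contact_force: [-0.8, 0.4, -0.3]
gripper_width: 0.0877
gripper_force: 0.0
```

```bash
cat > tool.py <<'E'
from seg import *
def tool(z=.017):
    for n,roi in(('top',(100,250,300,420)),('scene',(260,120,420,240))):
        c=cap(n); h=hsv(c); g=cv2.inRange(h,(45,100,40),(80,255,255)); x0,y0,x1,y1=roi
        pg=np.argwhere(g[y0:y1,x0:x1]>0)[:,::-1]+[x0,y0]
        V=h[pg[:,1],pg[:,0],2]; s=pg[V>.75*np.percentile(V,90)]
        G=np.array([onz(c,p+.0,z)[:2]*1000 for p in s],np.float32); print(n,len(pg),len(s),cv2.minAreaRect(G))
    return c
E
python3 - <<'E'
from tool import *
tool()
T=cap('top');S=cap('scene')
cv2.imwrite('pics/c4.png',cv2.cvtColor(np.hstack([cv2.resize(S['img'][120:300,260:420],(480,540)),T['img'][230:410,100:420].repeat(1,0)[:,:300].repeat(3,0)]),cv2.COLOR_RGB2BGR))
E
```

```text
top 694 584 ((429.5499572753906, 297.6739501953125), (97.0235595703125, 21.844423294067383), 0.21418750286102295)
scene 330 214 ((431.416015625, 291.9598388671875), (23.47151756286621, 96.54051208496094), 89.73704528808594)
```

View pics/c4.png

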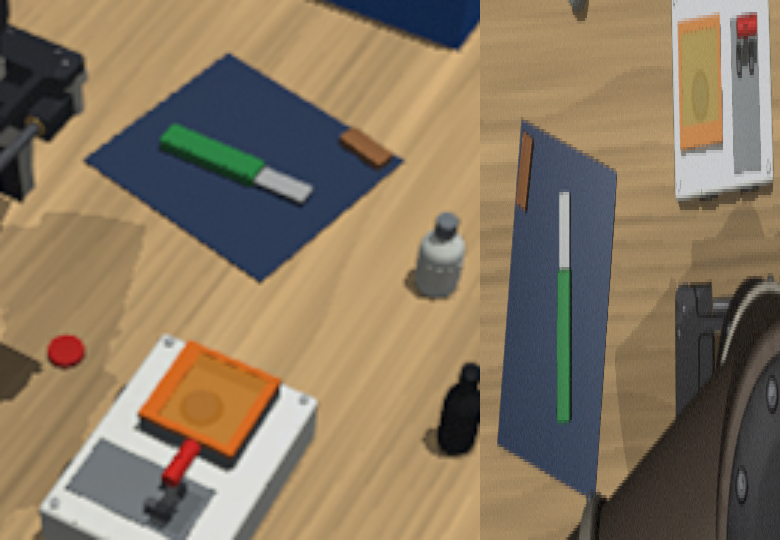

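The tool lies flat on the mat, blade pointing forward, with its handle at (562,345) in the right crop. The cover is still shut and the lever still up. Next I regrip across the width.

Request:
{"fn": "arm_command", "kwargs": {"travel": [[0,0.08,0],[0,0.19,0],[0,0.31,0],[0,0.43,-0.03],[0,0.54,-0.1],[0,0.64,-0.2],[0,0.673,-0.3],[0,0.673,-0.38],[0,0.673,-0.42],[0,0.673,-0.435],[0,0.673,-0.435]], "delta_rot": [[0,0,0],[0,0,0],[0,0,0],[0,0,0],[0,0,0],[0,0,0],[0,0,0],[0,0,0],[0,0,0],[0,0,0],[0,0,0]], "grip": 0.7}}

```text
time_s: 10.6
tcp_pos: [0.4398, 0.2952, 0.0249]
eef_rot: [-180.0, -0.0, -179.9]
contact_force: [0.8, 0.6, -0.0]
gripper_width: 0.0612
gripper_force: 0.0
```

Request:
{"fn": "arm_command", "kwargs": {"travel": [[0,0,0],[0,0,0],[0,0,0],[0,0,0],[0,0,0],[0,0,0]], "delta_rot": [[0,0,0],[0,0,0],[0,0,0],[0,0,0],[0,0,0],[0,0,0]], "grip": 0, "newtons": 50}}

```text
time_s: 11.35
tcp_pos: [0.4402, 0.2947, 0.0252]
eef_rot: [180.0, 0.0, -179.9]
contact_force: [-0.5, 0.1, 5.5]
gripper_width: 0.0253
gripper_force: 50.0
```

Request:
{"fn": "arm_command", "kwargs": {"travel": [[0,0,0.04],[0,0,0.12],[0,0,0.2],[0,-0.04,0.27],[0,-0.13,0.3],[0,-0.24,0.3],[0,-0.35,0.3],[0,-0.46,0.3],[0,-0.53,0.27],[0,-0.557,0.2],[0,-0.557,0.14],[0,-0.557,0.11],[0,-0.557,0.104],[0,-0.557,0.104],[0,-0.557,0.104]], "delta_rot": [[0,0,0],[0,0,0],[0,0,0],[0,0,0],[0,0,0.022],[0,0,0.022],[0,0,0.022],[0,0,0.022],[0,0,0.022],[0,0,0.022],[0,0,0.022],[0,0,0.022],[0,0,0.022],[0,0,0.022],[0,0,0.022]]}}

```text
time_s: 13.22
tcp_pos: [0.4405, 0.0164, 0.0776]
eef_rot: [180.0, 0.1, -177.9]
contact_force: [0.4, -0.1, -0.5]
gripper_width: 0.0254
gripper_force: 50.0
```

Run:
```python
from seg import *
T=cap('top');S=cap('scene'); s=r.get_state(); print(s['tcp_pos'],s['eef_rot'])
for c in(T,S): print([proj(c,p).round(1).tolist() for p in((.532,.019,.062),(.552,.0186,.066),(.482,.0175,.062))])
cv2.imwrite('pics/c5.png',cv2.cvtColor(np.hstack([cv2.resize(S['img'][200:310,240:375],(736,600),interpolation=2)[:, :400],cv2.resize(T['img'][215:330,280:360],(400,600),interpolation=2)]),cv2.COLOR_RGB2BGR))
```

```text
[0.4404751  0.01636747 0.07750355] [ 1.79968752e+02  7.36682472e-02 -1.77945997e+02]
[[322.1, 288.2], [322.0, 277.6], [323.7, 314.9]]
[[307.6, 243.2], [314.8, 245.8], [289.4, 234.9]]
```

View pics/c5.png

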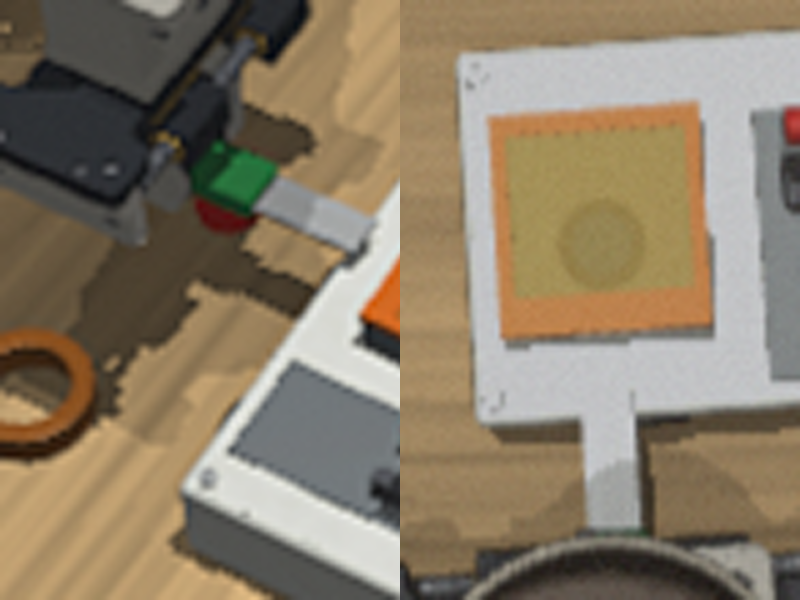

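The blade tip is about 10 px (19 mm) in front of the lip and centred on the cover, at crop (610,390) with the lip at (605,338). I'll insert it.

Request:
{"fn": "arm_command", "kwargs": {"travel": [[0.016,0.0005,0],[0.032,0.001,0],[0.042,0.0015,0],[0.052,0.002,0],[0.062,0.002,0],[0.07,0.0025,0],[0.07,0.0025,0]], "delta_rot": [[0,0,0],[0,0,0],[0,0,0],[0,0,0],[0,0,0],[0,0,0],[0,0,0]]}}

```text
time_s: 14.2
tcp_pos: [0.4753, 0.0174, 0.0768]
eef_rot: [-180.0, -0.0, -178.0]
contact_force: [-0.7, 0.3, -0.9]
gripper_width: 0.0255
gripper_force: 50.0
```

Run:
```python
import numpy as np
# path of the tip's upper edge (contact s from hinge, cover 6 mm below hinge line); start tip x at insertion
s0=.066; d=lambda t,s:np.array([-s*np.cos(t)-.006*np.sin(t), s*np.sin(t)-.006*np.cos(t)])
P0=np.array([-.066,-.0085])
for a in range(0,125,8):
    t=np.radians(a); s=.066-.0*a; print(a,((d(t,s)-P0)/.5).round(3))
```

```text
0 [0.    0.005]
8 [-0.     0.023]
16 [0.002 0.042]
24 [0.007 0.06 ]
32 [0.014 0.077]
40 [0.023 0.093]
48 [0.035 0.107]
56 [0.048 0.12 ]
64 [0.063 0.13 ]
72 [0.08  0.139]
80 [0.097 0.145]
88 [0.115 0.149]
96 [0.134 0.15 ]
104 [0.152 0.148]
112 [0.17  0.144]
120 [0.188 0.137]
```

Request:
{"fn": "arm_command", "kwargs": {"travel": [[0,0,0.008],[0,0,0.018],[0.001,0,0.03],[0.002,0,0.042],[0.007,0,0.06],[0.014,0,0.077],[0.023,0.001,0.093],[0.035,0.001,0.107],[0.048,0.002,0.12],[0.055,0.002,0.125],[0.055,0.002,0.125]], "delta_rot": [[0,0,0],[0,0,0],[0,0,0],[0,0,0],[0,0,0],[0,0,0],[0,0,0],[0,0,0],[0,0,0],[0,0,0],[0,0,0]]}}

```text
time_s: 15.58
tcp_pos: [0.5032, 0.0185, 0.1395]
eef_rot: [180.0, 0.0, -178.0]
contact_force: [-0.8, -0.3, -1.1]
gripper_width: 0.0253
gripper_force: 50.0
```

Run:
```python
from seg import *
T=cap('top');S=cap('scene'); s=r.get_state(); print(s['contact_force'])
cv2.imwrite('pics/c6.png',cv2.cvtColor(np.hstack([cv2.resize(S['img'][170:320,250:375],(500,600),interpolation=2),cv2.resize(T['img'][205:330,285:347],(298,600),interpolation=2)]),cv2.COLOR_RGB2BGR))
```

```text
[-0.08185892 -0.48037486 -1.75063146]
```

View pics/c6.png

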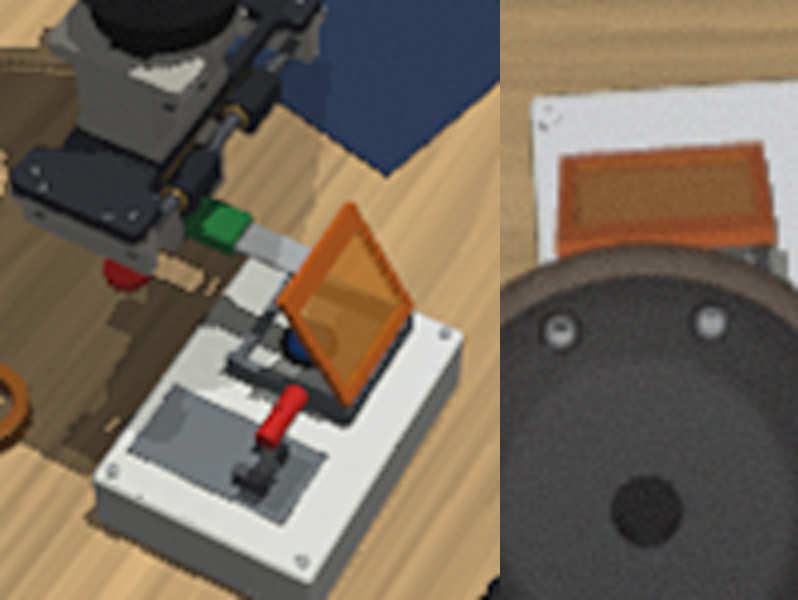

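The cover is at about 60°, on the blade. I'll keep following the arc past upright and then back off.

Request:
{"fn": "arm_command", "kwargs": {"travel": [[0.008,0,0.005],[0.025,0.001,0.014],[0.042,0.001,0.02],[0.06,0.002,0.024],[0.079,0.003,0.025],[0.097,0.003,0.023],[0.115,0.004,0.019],[0.122,0.004,0.017],[0.122,0.004,0.017],[0.1,0.003,0.02],[0.05,0.002,0.025],[-0.03,-0.001,0.05],[-0.1,-0.003,0.1],[-0.126,-0.003,0.13],[-0.126,0.05,0.16]], "delta_rot": [[0,0,0],[0,0,0],[0,0,0],[0,0,0],[0,0,0],[0,0,0],[0,0,0],[0,0,0],[0,0,0],[0,0,0],[0,0,0],[0,0,0],[0,0,0],[0,0,0],[0,0,0]]}}

```text
time_s: 17.55
tcp_pos: [0.4376, 0.0425, 0.2204]
eef_rot: [179.9, 0.1, -178.0]
contact_force: [0.2, 0.3, -1.0]
gripper_width: 0.0255
gripper_force: 50.0
```

Run:
```python
from seg import *
T=cap('top');S=cap('scene'); s=r.get_state(); print(s['tcp_pos'],s['eef_rot'],s['gripper_width'])
cv2.imwrite('pics/c7.png',cv2.cvtColor(np.hstack([cv2.resize(S['img'][140:320,235:385],(500,600),interpolation=2),cv2.resize(T['img'][205:330,285:347],(298,600),interpolation=2)]),cv2.COLOR_RGB2BGR))
# cover leaning: lip corners seen? hinge/lip predictions for angles
for a in(95,100,105,110,115):
    t=np.radians(a); X=.633-.081*np.cos(t); z=.072+.081*np.sin(t); print(a,proj(T,(X,.0225,z)).round(1),proj(S,(X,.0225,z)).round(1))
for n,c,roi in(('T',T,(290,190,350,265)),('S',S,(300,190,372,285))):
    q=blob(cv2.inRange(hsv(c),(5,140,60),(25,255,255)),roi); print(n,quad(q).tolist(),cv2.boundingRect(q))
```

```text
[0.43967185 0.04471323 0.22151796] [ 179.88232741    0.24502877 -177.87401989] 0.02514968619713195
95 [317.8 224.5] [350.  237.1]
100 [317.7 220.6] [352.9 238.7]
105 [317.6 216.8] [355.7 240.4]
110 [317.5 213.2] [358.4 242.3]
115 [317.4 209.8] [361.1 244.4]
T [[339.0, 210.0], [338.0, 236.0], [298.0, 238.0], [294.0, 212.0]] (294, 209, 46, 31)
S [[368.0, 231.0], [354.0, 256.0], [336.0, 270.0], [352.0, 244.0]] (336, 231, 33, 40)
```

View pics/c7.png

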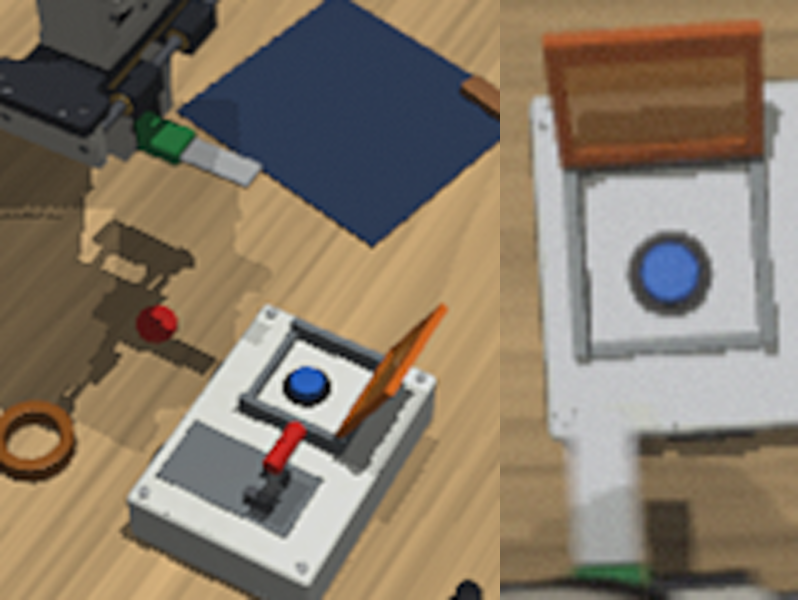

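The cover stands open at about 112°, the button at (670,272) in the right crop is exposed, and the lever is still up. Now the tool goes back flat on the mat.

Request:
{"fn": "arm_command", "kwargs": {"travel": [[0,0.06,0],[0,0.16,0],[0,0.27,0],[0,0.38,-0.03],[0,0.47,-0.1],[0,0.503,-0.2],[0,0.503,-0.28],[0,0.503,-0.34],[0,0.503,-0.37],[0,0.503,-0.382],[0,0.503,-0.388],[0,0.503,-0.388],[0,0.503,-0.388]], "delta_rot": [[0,0,0],[0,0,-0.022],[0,0,-0.022],[0,0,-0.022],[0,0,-0.022],[0,0,-0.022],[0,0,-0.022],[0,0,-0.022],[0,0,-0.022],[0,0,-0.022],[0,0,-0.022],[0,0,-0.022],[0,0,-0.022]]}}

```text
time_s: 19.27
tcp_pos: [0.4399, 0.2952, 0.0262]
eef_rot: [179.9, 0.1, -179.9]
contact_force: [0.2, -0.6, -0.6]
gripper_width: 0.0255
gripper_force: 50.0
```

Request:
{"fn": "arm_command", "kwargs": {"travel": [[0,0,0],[0,0,0],[0,0,0],[0,0,0],[0,0,0.03],[0,0,0.1],[0,0,0.2],[0,0,0.29],[0,-0.03,0.37],[0,-0.06,0.39],[0,-0.06,0.39]], "delta_rot": [[0,0,0],[0,0,0],[0,0,0],[0,0,0],[0,0,0],[0,0,0],[0,0,0],[0,0,0],[0,0,0],[0,0,0],[0,0,0]], "grip": 1}}

```text
time_s: 20.65
tcp_pos: [0.4396, 0.2642, 0.2217]
eef_rot: [179.9, 0.1, -180.0]
contact_force: [0.8, 0.4, 0.1]
gripper_width: 0.0877
gripper_force: 0.0
```

Run:
```python
from tool import *
S=tool(); T=cap('top')
for n,c,roi in(('T',T,(305,240,340,285)),('S',S,(300,225,350,275))):
    b=blob(cv2.inRange(hsv(c),(105,120,80),(125,255,255)),roi); (u,v),_,_=cv2.minAreaRect(b); print(n,u,v,onz(c,(u,v),.06))
```

```text
top 111 91 ((467.2459411621094, 297.8453063964844), (21.513046264648438, 21.905271530151367), 0.21407607197761536)
scene 320 122 ((431.8546142578125, 291.5692443847656), (97.50221252441406, 24.088598251342773), 0.06993746012449265)
T 319.5 261.5 [0.58296215 0.02263626 0.06      ]
S 326.60003662109375 253.80003356933594 [0.58507562 0.01666318 0.06      ]
```

Request:
{"fn": "arm_command", "kwargs": {"travel": [[0.06,-0.06,0],[0.13,-0.16,0],[0.2,-0.26,0],[0.26,-0.35,0],[0.287,-0.39,-0.05],[0.287,-0.39,-0.14],[0.287,-0.39,-0.22],[0.287,-0.39,-0.26],[0.287,-0.39,-0.275],[0.287,-0.39,-0.285],[0.287,-0.39,-0.294],[0.287,-0.39,-0.294]], "delta_rot": [[0,0,0.022],[0,0,0.022],[0,0,0.022],[0,0,0.022],[0,0,0.022],[0,0,0.022],[0,0,0.022],[0,0,0.022],[0,0,0.022],[0,0,0.022],[0,0,0.022],[0,0,0.022]]}}

```text
time_s: 22.3
tcp_pos: [0.5831, 0.0699, 0.0738]
eef_rot: [180.0, 0.0, -178.0]
contact_force: [-2.3, -0.2, 2.7]
gripper_width: 0.0874
gripper_force: 1.5
```

Request:
{"fn": "arm_command", "kwargs": {"travel": [[0,0,-0.002],[0,0,-0.003],[0,0,-0.004],[0,0,-0.004],[0,0,-0.004]], "delta_rot": [[0,0,0],[0,0,0],[0,0,0],[0,0,0],[0,0,0]]}}

```text
time_s: 22.92
tcp_pos: [0.5832, 0.0699, 0.0715]
eef_rot: [180.0, 0.0, -178.0]
contact_force: [-1.7, 0.4, 4.1]
gripper_width: 0.0877
gripper_force: 1.9
```

Request:
{"fn": "arm_command", "kwargs": {"travel": [[0,0,-0.001],[0,0,-0.002],[0,0,-0.003],[0,0,-0.003]], "delta_rot": [[0,0,0],[0,0,0],[0,0,0],[0,0,0]]}}

```text
time_s: 23.42
tcp_pos: [0.5833, 0.0699, 0.0708]
eef_rot: [-180.0, 0.0, -177.9]
contact_force: [-4.1, 0.7, 12.2]
gripper_width: 0.0873
gripper_force: 6.2
```

Request:
{"fn": "arm_command", "kwargs": {"travel": [[0,0,0.02],[0,0,0.06],[0,0,0.14],[0,0,0.22],[-0.08,0,0.28],[-0.18,0.02,0.3],[-0.28,0.05,0.3],[-0.32,0.1,0.3],[-0.32,0.12,0.3]], "delta_rot": [[0,0,0],[0,0,0],[0,0,0],[0,0,0],[0,0,0],[0,0,0],[0,0,0],[0,0,0],[0,0,0]]}}

```text
time_s: 24.55
tcp_pos: [0.4222, 0.1308, 0.2206]
eef_rot: [179.9, 0.1, -177.8]
contact_force: [0.4, -0.4, 1.1]
gripper_width: 0.0875
gripper_force: 0.0
```

Run:
```python
from seg import *
T=cap('top');S=cap('scene')
cv2.imwrite('pics/c8.png',cv2.cvtColor(np.hstack([cv2.resize(S['img'][200:335,260:375],(450,528),interpolation=2),cv2.resize(T['img'][205:310,330:400],(350,528),interpolation=2)]),cv2.COLOR_RGB2BGR))
for n,c,roi in(('T',T,(345,230,395,310)),('S',S,(270,255,335,315))):
    h=hsv(c); l=blob(cv2.inRange(h,(0,150,80),(6,255,255))|cv2.inRange(h,(174,150,80),(179,255,255)),roi); m=cv2.minAreaRect(l); print(n,m,onz(c,m[0],.068),proj(c,(.5945-.056-.0016,-.022-.045-.002,.066)))
```

```text
T ((368.0, 283.0), (18.0, 6.0), 0.0) [ 0.53932711 -0.06742483  0.068     ] [368.80045476 284.30432245]
S ((289.0999755859375, 270.6999816894531), (5.800000190734863, 14.200000762939453), 36.869895935058594) [ 0.54024618 -0.07073464  0.068     ] [288.33909423 270.00747797]
```

View pics/c8.png

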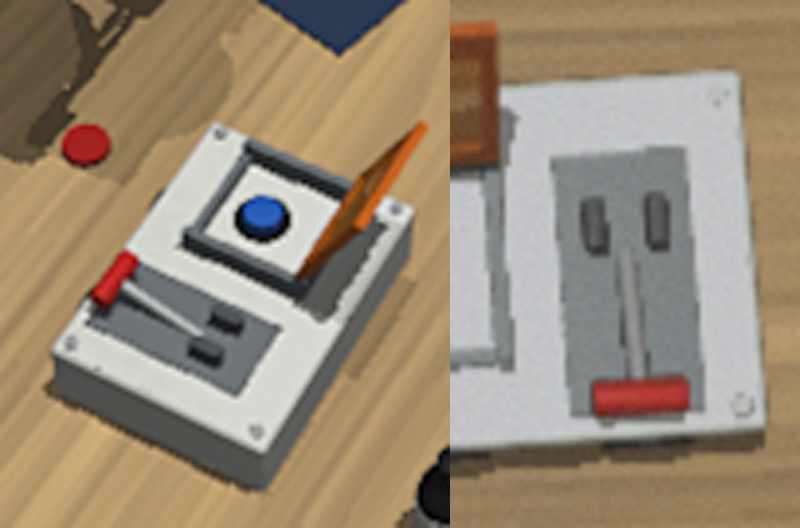

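The lever has dropped, with its bar at (368,283) in the full top image, about (0.538, -0.069). The cover is still open. I'll grip the bar by its ends.

Request:
{"fn": "arm_command", "kwargs": {"travel": [[0.04,-0.08,0],[0.09,-0.18,0],[0.15,-0.28,0],[0.21,-0.36,-0.03],[0.23,-0.398,-0.1],[0.23,-0.398,-0.19],[0.23,-0.398,-0.25],[0.23,-0.398,-0.28],[0.23,-0.398,-0.293],[0.23,-0.398,-0.293]], "delta_rot": [[0,0,0],[0,0,0],[0,0,0],[0,0,0],[0,0,0],[0,0,0],[0,0,0],[0,0,0],[0,0,0],[0,0,0]], "grip": 0.51}}

```text
time_s: 25.9
tcp_pos: [0.5386, -0.0692, 0.0737]
eef_rot: [-180.0, 0.0, -178.0]
contact_force: [-0.6, 0.2, 1.8]
gripper_width: 0.0444
gripper_force: 0.0
```

Request:
{"fn": "arm_command", "kwargs": {"travel": [[0,0,0],[0,0,0],[0,0,0],[0,0,0]], "delta_rot": [[0,0,0],[0,0,0],[0,0,0],[0,0,0]], "grip": 0, "newtons": 10}}

```text
time_s: 26.4
tcp_pos: [0.5388, -0.069, 0.0744]
eef_rot: [180.0, 0.1, -177.9]
contact_force: [-1.1, 0.5, 6.2]
gripper_width: 0.0358
gripper_force: 10.0
```

Request:
{"fn": "arm_command", "kwargs": {"travel": [[0.008,0,0.0195],[0.019,0.001,0.0375],[0.032,0.001,0.0535],[0.048,0.002,0.0675],[0.066,0.002,0.0785],[0.085,0.003,0.0875],[0.105,0.004,0.093],[0.126,0.004,0.0955],[0.147,0.005,0.095],[0.16,0.006,0.093],[0.163,0.006,0.0925],[0.163,0.006,0.0925]], "delta_rot": [[0,0,0],[0,0,0],[0,0,0],[0,0,0],[0,0,0],[0,0,0],[0,0,0],[0,0,0],[0,0,0],[0,0,0],[0,0,0],[0,0,0]]}}

```text
time_s: 27.9
tcp_pos: [0.6207, -0.0659, 0.1199]
eef_rot: [180.0, 0.1, -177.9]
contact_force: [0.6, 4.0, 4.0]
gripper_width: 0.0359
gripper_force: 10.0
```

Run:
```python
from seg import *
S=cap('scene');print(r.get_state()['contact_force'])
cv2.imwrite('pics/c9.png',cv2.cvtColor(cv2.resize(S['img'][190:335,250:375],(500,580),interpolation=2),cv2.COLOR_RGB2BGR))
```

```text
[1.26853792 4.63360374 4.49860873]
```

View pics/c9.png

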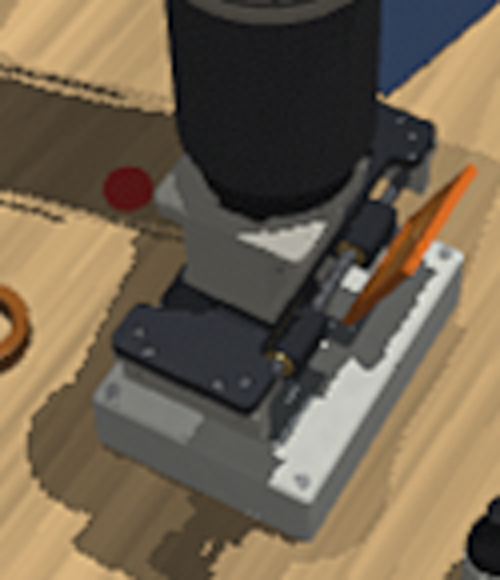

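The gripper holds the bar at the upright position and the cover is clear of it. I'll release and rise.

Request:
{"fn": "arm_command", "kwargs": {"travel": [[0,0,0],[0,0,0],[0,0,0],[0,0,0.02],[0,0,0.07],[0,0,0.15],[0,0,0.22],[-0.1,-0.05,0.25],[-0.2,-0.15,0.25],[-0.28,-0.25,0.25],[-0.28,-0.34,0.25],[-0.28,-0.4,0.25],[-0.28,-0.42,0.25]], "delta_rot": [[0,0,0],[0,0,0],[0,0,0],[0,0,0],[0,0,0],[0,0,0],[0,0,0],[0,0,0],[0,0,0],[0,0,0],[0,0,0],[0,0,0],[0,0,0]], "grip": 0.52}}

```text
time_s: 29.58
tcp_pos: [0.4792, -0.2777, 0.2452]
eef_rot: [-180.0, 0.0, -178.1]
contact_force: [0.2, 0.2, -0.7]
gripper_width: 0.0459
gripper_force: 0.0
```

Run:
```python
from tool import *
tool(); T=cap('top');S=cap('scene');print(r.get_state()['time_s'])
for n,c,roi in(('T',T,(345,225,395,310)),('S',S,(270,255,335,315))):
    h=hsv(c); l=blob(cv2.inRange(h,(0,150,80),(6,255,255))|cv2.inRange(h,(174,150,80),(179,255,255)),roi); print(n,cv2.minAreaRect(l))
cv2.imwrite('pics/c10.png',cv2.cvtColor(np.hstack([cv2.resize(S['img'][120:385,150:430],(400,379),interpolation=2),cv2.resize(T['img'][145:410,110:390],(400,379),interpolation=2)]),cv2.COLOR_RGB2BGR))
```

```text
top 695 599 ((429.3611755371094, 297.70367431640625), (97.40092468261719, 21.9052734375), 0.21418750286102295)
scene 333 220 ((431.4162902832031, 292.0210876464844), (23.59402084350586, 96.54051208496094), 89.73702239990234)
29.775
T ((363.0860595703125, 238.44674682617188), (5.79428768157959, 12.403396606445312), 84.80557250976562)
S ((319.80535888671875, 273.56378173828125), (6.062316417694092, 15.565407752990723), 34.99202346801758)
```

View pics/c10.png

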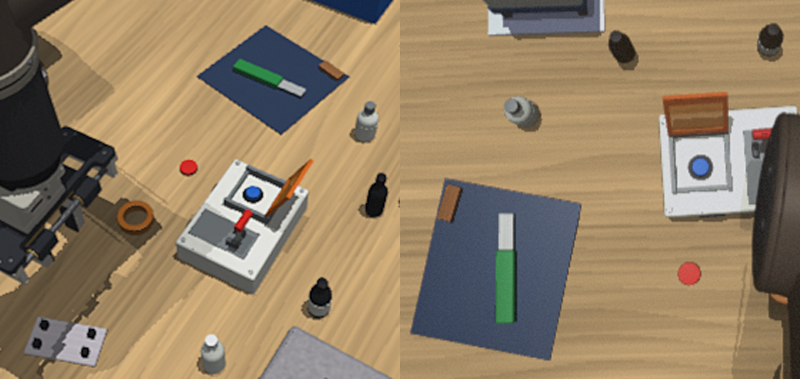

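The lever is back up, at scene pixel (319.8,273.6) against (320.4,273.1) at the start. The cover is open past upright, the tool lies flat on the mat, and the bottles and small things look undisturbed.

```bash
python3 -c "
from h import *
print(close_job())"
```

```text
the job is handed in; nothing more can be done
None
```

The safety-switch test is done and handed in at about 30 s. The last pictures show the cover open at roughly 110°, the lever back up after dropping on the button press, the tool flat on the mat, and the bottles and small things where they were.

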